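# Press shut the half-open specimen vial

## Robot

A 7-joint arm with a two-finger parallel gripper is mounted at the origin on the work surface. World frame = base frame: x ahead of the robot, y to its left, z up, the work surface at z = 0. Lengths are in mm, angles in rad, forces in N, time in s.
With the tool pointing down it reaches from about 400 to 850 mm from the base axis. Payload 4.5 kg.
Tool frame: the origin (TCP) lies between the finger pads; the fingertips stand 11 mm ahead of it and the grasp point (between the pads) lies 8 mm behind it; z points along the fingers, y is the line along which they close (so a half turn about z gives the same grasp; the last joint's range is limited). The gripper opens to 85 mm and grips with 20 to 120 N. Pads are 22 mm wide; open, the fingers measure 114 mm over their backs; the gripper's body (76 mm by 85 mm) begins 54 mm behind the grasp point. The pads swing forward as they close: fully open they stand 13 mm farther back than shut.
Start: joints at [-1.158, 0.689, -0.195, 1.565, 0.157, 0.902, -0.215], TCP at [231.111, 580.724, 242.317] pointing down, gripper open.
Joint ranges: [-3.01, 3.01], [-0.46, 2.08], [-1.47, 1.51], [0.13, 2.56], [-1, 4.14], [0.04, 2.09], [-2.66, 2.66]. Speed limits (rad/s): [2.57, 2.57, 3.14, 3.14, 3.14, 3.14, 3.14].

## Interface

Orientations are given as a unit quaternion [x, y, z, w].
In Python, from cell import bot gives the robot as it stands.
- The arm moves only by the shell command python3 -m jog 'ROWS' [FORCE]. ROWS is JSON, a list of rows, each an object of numbers: "x", "y", "z": the shift along the tool's x, y, z in cm; "rx", "ry", "rz": the turn, a rotation vector about the tool's x, y, z in degrees; "grip": the opening, from 0 (shut) to 1 (fully open). A call has 1 to 20 rows; each row shifts and turns the commanded pose from where the row before left it, along the tool's axes as they then stand; what a row does not reach is not made up. A row lasts 1/10 s, in which the tool goes at most 50 mm and 8.59 degrees, less where a joint would pass 70% of its speed; a pose out of reach is approached as far as the arm can. A call with a gripper value outside its range is refused whole. The fingers move at their own pace and stop on an object; FORCE is the grip in N (left out, the last holds). Time passes only in rows, so rows that do not move let the fingers close. It gives the time, the measured TCP pose, the force, the opening and the grip force at its end, in the units of the state.
- bot.get_obs(): the state, without advancing time (a new reading comes with each control period).
- bot.grab_frame(name): name is "scene" or "top" or "wrist"; returns the picture (384x512x3 uint8, blue, green, red); there is no depth.
- bot.get_calibration(name): a dict with "fx", "fy", "cx", "cy" (pixels), "position" and "attitude" of the camera in the world. Camera axes: x right, y up, looking along -z (the intrinsics and any distortion apply to the point x, -y, -z); pixel columns grow to the right and rows downward; lengths in mm; the calibration is good to about 2 mm. The wrist camera is an equidistant fisheye: a pixel r from the principal point sees the ray r / f radians off the axis. A picture is of the moment at which its call begins: read the wrist's pose just before it. get_calibration takes no time and is no camera call; for the wrist camera it gives the pose at the moment of the call.
- bot.sign_off(): hands the job in; it is judged then, once.
Trained networks look in the newest picture that a camera, given by its name, has taken for a name from the list of things; names that differ only in an ending like _2 or _b are one class to them, and where a whole thing is asked for, a point or a joint stands for the part that bears it (a point fixed in the world has none). Each returns a list of dicts, best first, with "conf" (0 to 1); they miss things now and then, are a little off and sometimes report something else, mostly with a low value. They report only what shows in the picture. A call takes as long as a camera call. They do not tell look-alikes from the thing itself.
- bot.cut_out(camera, query): "region" (384x512 bool, what is visible of it) and "at" ([column, row] in pixels, amid what is visible of it).
- bot.place_of(camera, query): "at" ([column, row] in pixels: a listed point, or the origin of a listed thing).
The state is a dict: "time": time; "qpos": joint angles; "joint_velocities": joint speeds; "joint_efforts": joint torques, N m; "eef_pos": TCP position; "ee_rot": TCP orientation; "ft_force": force on the tool from outside, world axes, zero at the start; "ft_torque": the same for the moment, N m; "gripper_width": opening from 0.0 (shut) to 1.0 (fully open); "grasp_force": force on a finger pad.
Only numpy, scipy, OpenCV 4.12 (cv2) and the standard library are available. Lean on these libraries where they do the work, as an engineer would, in place of code of your own. Each camera call takes 0.05 s, during which the arm holds its last target. There are 200 camera calls.

## Task

One of the specimen vials in the rack has its flip-top cap hanging half shut over the shell inside: press that cap fully shut with a light touch of the fingertips, then draw back. Leave the vial standing in the rack, do not shove the rack or touch the other vials - the empty one, with its cap thrown right back, stays open for the next specimen - and do not disturb the dish, the bottle or the forceps.

Things in the scene. Friction and masses are not known exactly. Their poses are not given: they have to be found in the camera images.
- rack: Loose grey plastic rack, 76 mm (its x) by 346 mm (its y) by 40 mm high, about 0.7 kg, standing on the bench; origin at the centre of its underside. One row of five round holes along its y, 66 mm apart (y = -132, -66, 0, 66, 132 mm), 40 mm wide and 30 mm deep, each holding one vial.
- vial_ajar: The flip-top specimen vial with a small snail shell in it whose white cap hangs half shut. Clear round tube, 38 mm across (41 mm at the rim), 65 mm tall, about 70 g with its cap, standing loose and upright in a rack hole (0.8 to 1 mm play), so its rim is 75 mm and the top of a shut cap 79 mm above the bench. Origin at the centre of its underside, z up, x towards its cap's hinge (roughly away from the robot).
- cap_ajar (a joint): Opening angle of that vial's cap, rad: 0 = shut flat on the rim, growing as the tab end swings up and back over the hinge. It starts between 0.4 and 0.75. The hinge is stiff (0.05 N m: 1 to 2 N pressed down at right angles near the tab, a few N more while the cap is steep, since fingertips drag on it) and the cap stays where it is left. At 0 it meets a slightly springy stop (about 2 mm at 20 N).
- cap_ajar_hinge (a point): Point on the axis of that cap's hinge, at rim height (65 mm above the vial's underside), 22 mm behind the vial's axis. Frame of the cap: x from the tab towards the hinge, y along the hinge axis, z out of the cap's upper face. The cap is a white disc 43 mm across and 4 mm thick, centred 22 mm from the hinge along -x, its upper face 4 mm above the hinge.
- cap_ajar_tab (a point): End of that cap's thumb tab (16 mm wide), on its upper face, 53 mm from the hinge along the cap's -x. It is the highest point while the cap is ajar.
- vial_empty: A vial of the same kind, with nothing in it; its cap is thrown right back and stands up behind the mouth, to about 127 mm above the bench. Origin and axes as for vial_ajar.
- cap_empty (a joint): Opening angle of the empty vial's cap, rad; it starts between 1.9 and 2.2 and is to stay open.
- vial_shut1: A vial of the same kind with a shell in it and its cap already shut, its top 79 mm above the bench. Origin and axes as for vial_ajar.
- vial_shut2: A vial of the same kind with a shell in it and its cap already shut, its top 79 mm above the bench. Origin and axes as for vial_ajar.
- vial_shut3: A vial of the same kind with a shell in it and its cap already shut, its top 79 mm above the bench. Origin and axes as for vial_ajar.
- dish: Lidded petri dish, 92 mm across, 16 mm high, lying on the bench beyond one end of the rack; origin at the centre of its underside.
- bottle: Small amber dropper bottle with a black cap, 52 mm across, 115 mm tall, standing on the bench beyond the other end of the rack; origin at the centre of its underside.
- forceps: Steel forceps, 120 mm long, 18 mm wide, 12 mm high, lying on the bench on the far side of the rack; origin at the middle of the underside.
Things that resemble listed ones, but are neither listed nor needed, are in the scene too. Leave any blue, orange or yellow look-alike of the vial_ajar alone.

How it is judged:
By the outcome, as a careful person would: the job done as asked, in the order asked, and still so for the second after the job is handed in, with the robot touching nothing.
It also fails if it takes over 32 s, if anything falls off the work surface, if the arm or the gripper's body presses on something with over 40 N, if the wrist force passes 120 N, or if a joint passes its speed limit or range.

## Working session

There is one attempt and no reset: what is moved stays moved. The work goes in short steps, Python scripts to look and compute and a shell command to move; the robot and the scene stay as the last step left them, time stands still between calls to the robot, and variables do not carry over. Pictures are saved under pics/ and viewed, at most 10 in all, crops included, and the job is handed in when it is done.

```bash
mkdir -p pics; cat > h.py <<'E'
import numpy as np, cv2
from cell import bot
from scipy.spatial.transform import Rotation as R
def ray(c,px):
    k=bot.get_calibration(c); 
    u=np.array([(px[0]-k['cx'])/k['fx'],(px[1]-k['cy'])/k['fy']])
    if c=='wrist':
        r=np.linalg.norm(u); d=np.array([*(u/max(r,1e-9)*np.sin(r)),np.cos(r)])
    else: d=np.array([*u,1.])
    d=d*[1,-1,-1]
    a=np.array(k['attitude'],float)
    M=R.from_quat(a).as_matrix() if a.size==4 else a.reshape(3,3)
    return np.array(k['position'],float),M@d
def atz(c,px,z):
    p,d=ray(c,px); return p+d*(z-p[2])/d[2]
def tri(a,b):
    (p,d),(q,e)=a,b
    d=d/np.linalg.norm(d);e=e/np.linalg.norm(e)
    s=np.linalg.lstsq(np.stack([d,-e],1),q-p,rcond=None)[0]
    x,y=p+s[0]*d,q+s[1]*e
    return (x+y)/2,np.linalg.norm(x-y)
E
python3 - <<'E'
from h import *
o=bot.get_obs(); print(o['eef_pos'],o['ee_rot'],o['ft_force'])
ims=[]
for c in ('scene','top'):
    k=bot.get_calibration(c); print(c,k)
    im=bot.grab_frame(c); cv2.imwrite(f'pics/{c}0.png',im)
    for n,z in (('vial_ajar',10),('cap_ajar_tab',100),('cap_ajar_hinge',75),('vial_empty',10),('vial_shut1',10),('rack',0)):
        for r in bot.place_of(c,n)[:5]: print(c,n,np.round(r['at']),round(r['conf'],2),np.round(atz(c,r['at'],z)))
E
```

```text
[230.93214204 580.0741293  241.46152034] [ 1.88226905e-01  9.82125117e-01 -9.35010282e-04 -1.14275505e-04] [-0.68816437 -0.45001395 -0.35093266]
scene {'fx': 429.28700640353065, 'fy': 429.28700640353065, 'cx': 252.4175086097911, 'cy': 198.87073127174807, 'position': array([1237.8289737 , -521.93690428,  924.94975836]), 'attitude': array([0.33404082, 0.15784978, 0.37714123, 0.84927302])}
scene vial_ajar [190. 208.] 0.91 [ 489. -115.   10.]
scene vial_ajar [291. 217.] 0.9 [709.  77.  10.]
scene vial_ajar [244. 209.] 0.71 [598.  -3.  10.]
scene vial_ajar [191. 245.] 0.34 [ 597. -192.   10.]
scene cap_ajar_tab [192. 247.] 0.57 [ 669. -225.  100.]
scene cap_ajar_tab [221. 168.] 0.49 [498.  -1. 100.]
scene cap_ajar_tab [295. 208.] 0.47 [747.  47. 100.]
scene cap_ajar_tab [198. 188.] 0.46 [517. -93. 100.]
scene cap_ajar_hinge [294. 195.] 0.75 [698.  95.  75.]
scene cap_ajar_hinge [238. 180.] 0.7 [548.  20.  75.]
scene cap_ajar_hinge [248. 198.] 0.69 [618.  -4.  75.]
scene cap_ajar_hinge [216. 182.] 0.6 [512. -31.  75.]
scene cap_ajar_hinge [181. 193.] 0.6 [ 481. -129.   75.]
scene vial_empt
[... 834 characters left out ...]
_ajar_tab [264. 229.] 0.66 [478.   8. 100.]
top cap_ajar_tab [289. 228.] 0.64 [482. -67. 100.]
top cap_ajar_tab [250. 151.] 0.61 [718.  57. 100.]
top cap_ajar_hinge [276. 221.] 0.72 [502. -29.  75.]
top cap_ajar_hinge [240. 159.] 0.64 [696.  89.  75.]
top cap_ajar_hinge [304. 228.] 0.62 [ 482. -117.   75.]
top cap_ajar_hinge [268. 183.] 0.61 [620.  -1.  75.]
top vial_empty [308. 191.] 0.61 [ 600. -134.   10.]
top vial_empty [380. 221.] 0.58 [ 508. -368.   10.]
top vial_shut1 [246. 190.] 0.61 [601.  71.  10.]
top vial_shut1 [290. 187.] 0.48 [613. -71.  10.]
top vial_shut1 [330. 192.] 0.43 [ 600. -204.   10.]
top rack [287. 188.] 0.63 [611. -64.   0.]
top rack [247. 191.] 0.32 [598.  70.   0.]
```

```bash
python3 - <<'E'
from h import *
a=cv2.imread('pics/scene0.png')[130:290,130:350]; b=cv2.imread('pics/top0.png')[120:260,200:420]
a=cv2.resize(a,None,fx=2.5,fy=2.5,interpolation=2)[:, :];b=cv2.resize(b,None,fx=2.5,fy=2.5,interpolation=2)
cv2.imwrite('pics/a.png',cv2.resize(a,None,fx=1.4,fy=1.4)); cv2.imwrite('pics/b.png',cv2.resize(b,None,fx=1.4,fy=1.4))
E
```

```text
(no output)
```

View pics/a.png

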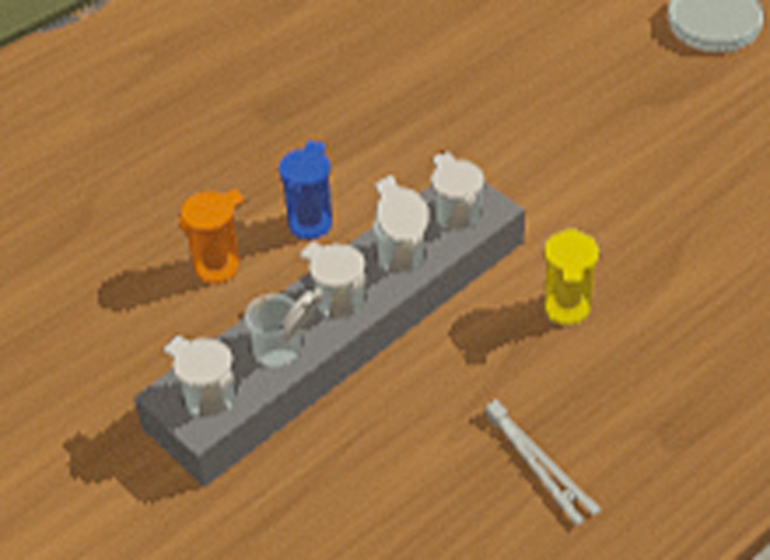

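View pics/b.png

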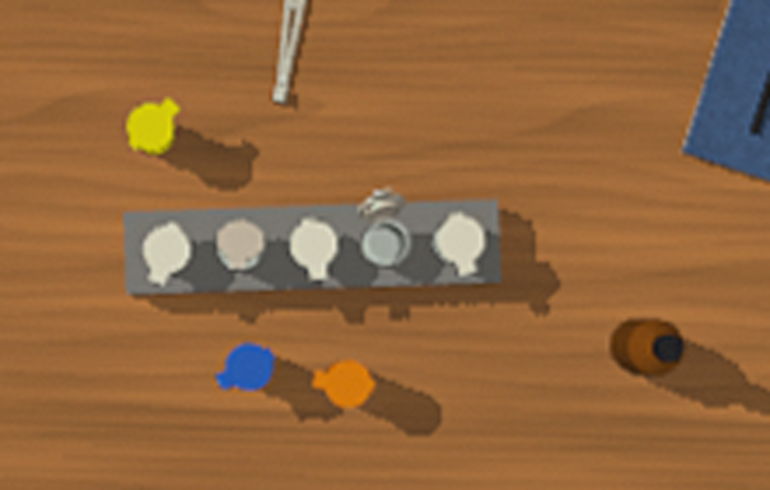

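Candidates in the scene picture: white cap at (245,190) (second from the dish end, top view about (268,189)), and the blue (217,180), orange (190,193) and yellow (293,205) look-alikes. The rack vial at (245,190) fits: its cap is visibly raised and tilted (tab towards the robot), while the other rack caps are flat and the empty one is thrown back at (215,220). I'll move over it with the gripper shut for a close look.

```bash
python3 -m jog '[{"x":-3.5,"y":-2.7,"z":0.2,"grip":0},{"x":-3.5,"y":-2.7,"z":0.2},{"x":-3.5,"y":-2.7,"z":0.2},{"x":-3.5,"y":-2.7,"z":0.2},{"x":-3.5,"y":-2.7,"z":0.2},{"x":-3.5,"y":-2.7,"z":0.2},{"x":-3.5,"y":-2.7,"z":0.2},{"x":-3.5,"y":-2.7,"z":0.2},{"x":-3.5,"y":-2.7,"z":0.2},{"x":-3.5,"y":-2.7,"z":0.2},{"x":-3.5,"y":-2.7,"z":0.2},{"x":-3.5,"y":-2.7,"z":0.2},{"x":-3.5,"y":-2.7,"z":0.2},{"x":-3.5,"y":-2.7,"z":0.2},{"x":-3.5,"y":-2.7,"z":0.2},{"rz":-7.8},{"rz":-7.8},{"rz":-7.8},{}]'
python3 - <<'E'
from h import *
o=bot.get_obs(); print(o['eef_pos'],R.from_quat(o['ee_rot']).as_matrix().round(3),o['ft_force'])
im=bot.grab_frame('wrist'); v=im.copy()
for n,z in (('vial_ajar',10),('cap_ajar_tab',105),('cap_ajar_hinge',75),('vial_empty',10),('vial_shut1',10),('rack',0)):
    for r in bot.place_of('wrist',n)[:5]:
        print(n,np.round(r['at'],1),round(r['conf'],2),np.round(atz('wrist',r['at'],z),1))
for r in bot.cut_out('wrist','cap_ajar')[:5]: print('capcut',r['at'],r['conf'],r['region'].sum())
cv2.imwrite('pics/w1.png',cv2.resize(v,None,fx=1.5,fy=1.5))
E
```

```text
[231.10129266 580.71469545 242.35607102] [[-0.929  0.37   0.   ]
 [ 0.37   0.929  0.   ]
 [-0.     0.    -1.   ]] [-0.2879671   0.08929054  0.91769935]schema error: expected keys x, y, z, rx, ry, rz, grip
```

View pics/w1.png

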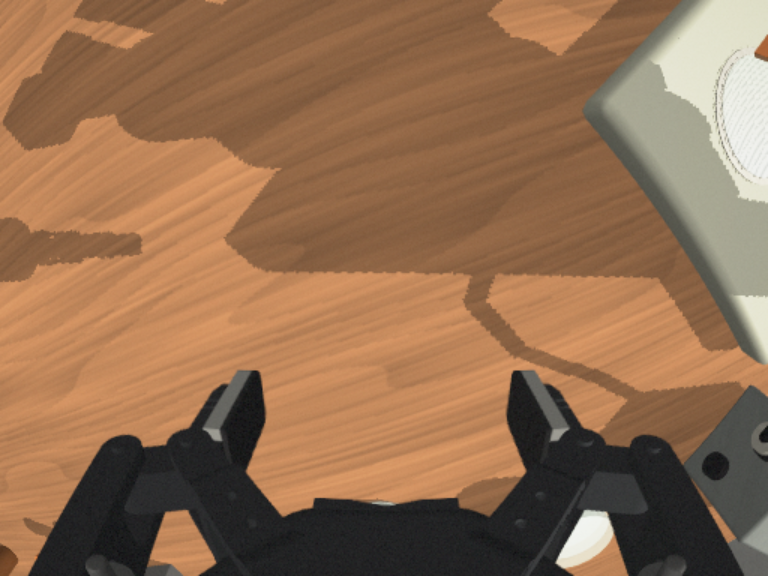

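The move was refused (format), so the picture only shows the start view, no vial. I'll retry with every key given.

```bash
python3 -m jog '[{"x":-3.5,"y":-2.7,"z":0.2,"rx":0,"ry":0,"rz":0,"grip":0},{"x":-3.5,"y":-2.7,"z":0.2,"rx":0,"ry":0,"rz":0,"grip":0},{"x":-3.5,"y":-2.7,"z":0.2,"rx":0,"ry":0,"rz":0,"grip":0},{"x":-3.5,"y":-2.7,"z":0.2,"rx":0,"ry":0,"rz":0,"grip":0},{"x":-3.5,"y":-2.7,"z":0.2,"rx":0,"ry":0,"rz":0,"grip":0},{"x":-3.5,"y":-2.7,"z":0.2,"rx":0,"ry":0,"rz":0,"grip":0},{"x":-3.5,"y":-2.7,"z":0.2,"rx":0,"ry":0,"rz":0,"grip":0},{"x":-3.5,"y":-2.7,"z":0.2,"rx":0,"ry":0,"rz":0,"grip":0},{"x":-3.5,"y":-2.7,"z":0.2,"rx":0,"ry":0,"rz":0,"grip":0},{"x":-3.5,"y":-2.7,"z":0.2,"rx":0,"ry":0,"rz":0,"grip":0},{"x":-3.5,"y":-2.7,"z":0.2,"rx":0,"ry":0,"rz":0,"grip":0},{"x":-3.5,"y":-2.7,"z":0.2,"rx":0,"ry":0,"rz":0,"grip":0},{"x":-3.5,"y":-2.7,"z":0.2,"rx":0,"ry":0,"rz":0,"grip":0},{"x":-3.5,"y":-2.7,"z":0.2,"rx":0,"ry":0,"rz":0,"grip":0},{"x":-3.5,"y":-2.7,"z":0.2,"rx":0,"ry":0,"rz":0,"grip":0},{"x":0,"y":0,"z":0,"rx":0,"ry":0,"rz":-7.8,"grip":0},{"x":0,"y":0,"z":0,"rx":0,"ry":0,"rz":-7.8,"grip":0},{"x":0,"y":0,"z":0,"rx":0,"ry":0,"rz":-7.8,"grip":0},{"x":0,"y":0,"z":0,"rx":0,"ry":0,"rz":0,"grip":0}]' && 
cat > look.py <<'E'
from h import *
import sys
o=bot.get_obs(); print(o['time'],o['eef_pos'],R.from_quat(o['ee_rot']).as_matrix().round(3),o['ft_force'])
v=bot.grab_frame('wrist')
for n,z in (('vial_ajar',10),('cap_ajar_tab',105),('cap_ajar_hinge',75),('vial_empty',10),('vial_shut1',10),('rack',0)):
    for r in bot.place_of('wrist',n)[:5]:
        print(n,np.round(r['at'],1),round(r['conf'],2),np.round(atz('wrist',r['at'],z),1))
cv2.imwrite(sys.argv[1],cv2.resize(v,None,fx=1.5,fy=1.5))
E
python3 look.py pics/w2.png
```

```text
time: 3.0
eef_pos: [569.2, 10.0, 212.2]
ee_rot: [-0.015, 1.0, 0.0, -0.0]
ft_force: [-0.1, -0.1, 0.1]
gripper_width: 0.0
grasp_force: 0.0
3.0 [569.2047438    9.99611351 212.20293334] [[-1.    -0.029 -0.   ]
 [-0.029  1.     0.001]
 [ 0.     0.001 -1.   ]] [-0.05822916 -0.10273024  0.08738578]
vial_ajar [304.1 265.8] 0.97 [699.5  77.1  10. ]
vial_ajar [167.9  87.1] 0.93 [475.1 -92.6  10. ]
vial_ajar [247.6 194.9] 0.92 [601.7   0.7  10. ]
vial_ajar [237.4  98.4] 0.61 [489.2 -12.8  10. ]
cap_ajar_tab [265.5  85.8] 0.94 [478.3  15.2 105. ]
cap_ajar_tab [174.6  91.8] 0.9 [483.  -58.2 105. ]
cap_ajar_tab [243.4 211.9] 0.89 [ 5.852e+02 -5.000e-01  1.050e+02]
cap_ajar_hinge [126.1  87.9] 0.98 [ 476.1 -115.6   75. ]
cap_ajar_hinge [239.7 230.3] 0.92 [617.4  -5.1  75. ]
cap_ajar_hinge [  7.5 131.1] 0.55 [ 508.4 -286.1   75. ]
vial_empty [140.  193.5] 0.94 [ 603.7 -134.4   10. ]
vial_shut1 [ 98.7 197.3] 0.96 [ 610.9 -196.5   10. ]
vial_shut1 [193.4 193.3] 0.96 [601.6 -64.6  10. ]
vial_shut1 [302.9 189.5] 0.8 [593.1  66.5  10. ]
rack [192.4 189.4] 0.96 [599.9 -67.8   0. ]
```

View pics/w2.png

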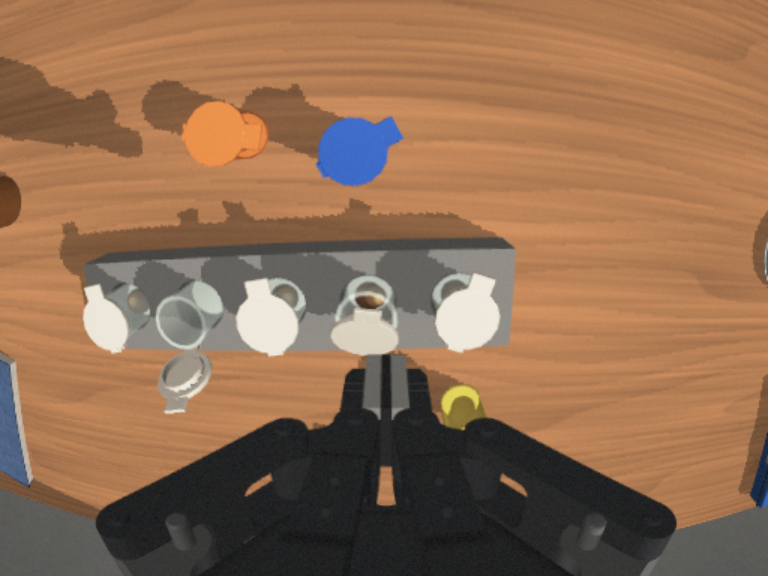

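The wrist picture (1.5x) shows the ajar cap at (365,325), with tab towards the robot at (368,315) and the shell visible beneath; the neighbours at (267,322) and (468,318) are flat. The fingers are at (385,385). I'll combine views to get the tab height.

```bash
python3 - <<'E'
from h import *
rw=lambda p:ray('wrist',p)
print(bot.get_calibration('wrist')['position'])
for n,w,t,s in (('tab',(243.4,211.9),(267,192),None),('hinge',(239.7,230.3),(268,183),(248,198))):
    print(n,tri(rw(w),ray('top',t)), tri(rw(w),ray('scene',s)) if s else '')
# fit: vial axis x0,y0, yaw, angle theta from tab/hinge pixels
from scipy.optimize import least_squares
obs=[('wrist',(243.4,211.9),1),('top',(267,192),1),('wrist',(239.7,230.3),0),('top',(268,183),0),('scene',(248,198),0),('wrist',(247.6,194.9),2),('scene',(244,209),2)]
rays=[(ray(c,p),k) for c,p,k in obs]
def pts(q):
    x,y,a,th=q; d=np.array([np.cos(a),np.sin(a),0]);z=np.array([0,0,1.])
    V=np.array([x,y,10.]);H=V+22*d+65*z
    T=H-d*(53*np.cos(th)-0)+z*53*np.sin(th)+4*(d*np.sin(th)+z*np.cos(th))
    return H,T,V
def f(q):
    P=pts(q);o=[]
    for (p,d),k in rays:
        d=d/np.linalg.norm(d); e=P[k]-p; o.append(np.cross(d,e)/np.linalg.norm(e)*300)
    return np.concatenate(o+[[ (q[2])*5]])
r=least_squares(f,[601,-2,0,.6]); print(r.x,np.round(pts(r.x),1)); print(np.round(r.fun[:-1].reshape(-1,3),1))
E
```

```text
[488.26736622   8.45038711 344.71235514]
tab (array([591.29526377,   0.63363777,  90.46846832]), np.float64(3.00440758318233)) 
hinge (array([620.6259909 ,  -2.74221562,  69.03711371]), np.float64(4.971878791933774)) (array([618.25401638,  -4.45451329,  73.9835893 ]), np.float64(1.1856612028459892))
[ 5.98278559e+02 -1.35609108e+00 -1.29906149e-01  7.03871330e-01] [[620.1  -4.2  75. ]
 [582.6   0.7 112.3]
 [598.3  -1.4  10. ]]
[[ 0.8 -0.4  0.3]
 [-0.3  1.8 -0. ]
 [ 0.6 -2.4  0.4]
 [-0.9  0.1 -0.1]
 [ 0.1 -0.2 -0.1]
 [-1.8  2.8 -0.7]
 [ 0.1 -0.3 -0.2]]
```

```bash
python3 -m jog '[{"x":-1.8,"y":-1.1,"z":0,"rx":0,"ry":0,"rz":0,"grip":0},{"x":0,"y":0,"z":2.0,"rx":0,"ry":0,"rz":0,"grip":0},{"x":0,"y":0,"z":2.0,"rx":0,"ry":0,"rz":0,"grip":0},{"x":0,"y":0,"z":1.6,"rx":0,"ry":0,"rz":0,"grip":0},{"x":0,"y":0,"z":1.0,"rx":0,"ry":0,"rz":0,"grip":0},{"x":0,"y":0,"z":0,"rx":0,"ry":0,"rz":0,"grip":0},{"x":0,"y":0,"z":0,"rx":0,"ry":0,"rz":0,"grip":0}]' 
python3 look.py pics/w3.png
```

```text
time: 4.05
eef_pos: [587.8, 0.0, 146.7]
ee_rot: [-0.015, 1.0, 0.0, 0.0]
ft_force: [0.1, -0.4, -0.2]
gripper_width: -0.001
grasp_force: 0.0
4.05 [5.87800117e+02 4.72640722e-03 1.46690035e+02] [[-1.    -0.029  0.001]
 [-0.029  1.     0.   ]
 [-0.001  0.    -1.   ]] [ 0.06670059 -0.42744721 -0.22145788]
vial_ajar [254.4 197.8] 0.93 [601.6  -1.4  10. ]
vial_ajar [245.6  82.7] 0.78 [493.9 -12.2  10. ]
vial_ajar [322.9 283.6] 0.75 [701.8  78.1  10. ]
vial_ajar [152.8  67.3] 0.59 [477.7 -98.4  10. ]
cap_ajar_tab [257.7 222.8] 0.93 [585.2   0.9 105. ]
cap_ajar_tab [162.7  63.7] 0.78 [486.2 -58.2 105. ]
cap_ajar_tab [326.3 193.3] 0.57 [564.   43.5 105. ]
cap_ajar_tab [281.9  54.2] 0.56 [480.9  11.6 105. ]
cap_ajar_hinge [212.2  92.4] 0.84 [503.8 -32.4  75. ]
cap_ajar_hinge [100.1  61.4] 0.71 [ 476.3 -118.3   75. ]
cap_ajar_hinge [249.6 247.1] 0.56 [619.6  -4.4  75. ]
vial_empty [126.3 196.6] 0.91 [ 604.1 -133.    10. ]
vial_shut1 [326.7 192.9] 0.7 [594.1  68.5  10. ]
vial_shut1 [ 74.1 202.1] 0.64 [ 612.6 -201.5   10. ]
rack [185.7 194.8] 0.7 [603.3 -71.1   0. ]
```

View pics/w3.png

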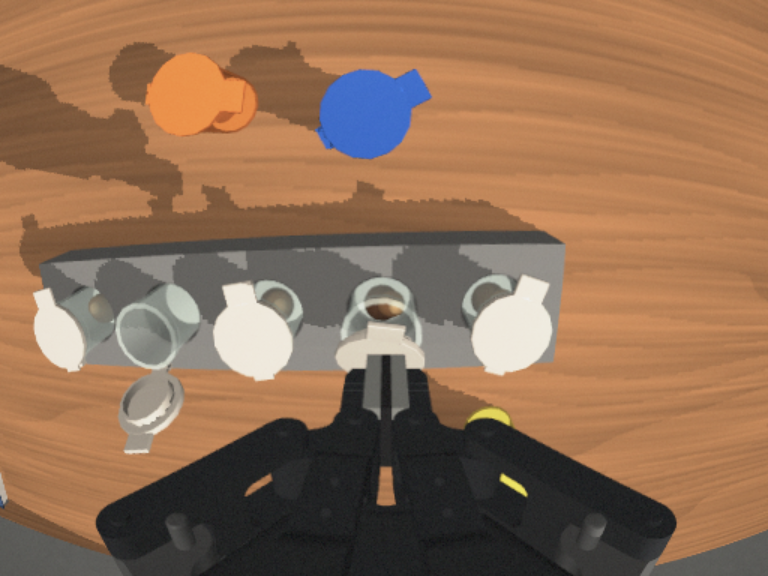

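The wrist picture shows the ajar cap at (382,345), with its tab at (385,328) and the fingertips at (385,370), centred sideways and clear of the neighbours. The estimates agree, so I'll press down slowly.

```bash
python3 -m jog '[{"x":0,"y":0,"z":0.6,"rx":0,"ry":0,"rz":0,"grip":0},{"x":0,"y":0,"z":0.6,"rx":0,"ry":0,"rz":0,"grip":0},{"x":0,"y":0,"z":0.4,"rx":0,"ry":0,"rz":0,"grip":0},{"x":0,"y":0,"z":0.4,"rx":0,"ry":0,"rz":0,"grip":0},{"x":0,"y":0,"z":0.4,"rx":0,"ry":0,"rz":0,"grip":0},{"x":0,"y":0,"z":0.4,"rx":0,"ry":0,"rz":0,"grip":0},{"x":0,"y":0,"z":0.3,"rx":0,"ry":0,"rz":0,"grip":0},{"x":0,"y":0,"z":0.3,"rx":0,"ry":0,"rz":0,"grip":0}]'
```

```text
time: 5.2
eef_pos: [587.3, -0.1, 112.1]
ee_rot: [-0.015, 1.0, 0.0, -0.0]
ft_force: [0.5, 1.0, -0.8]
gripper_width: 0.001
grasp_force: 0.0
```

```bash
python3 -m jog '[{"x":0,"y":0,"z":0.3,"rx":0,"ry":0,"rz":0,"grip":0},{"x":0,"y":0,"z":0.3,"rx":0,"ry":0,"rz":0,"grip":0},{"x":0,"y":0,"z":0.3,"rx":0,"ry":0,"rz":0,"grip":0}]'
```

```text
time: 5.5
eef_pos: [587.6, -0.1, 103.1]
ee_rot: [-0.015, 1.0, 0.0, 0.0]
ft_force: [0.2, 0.1, 2.7]
gripper_width: -0.003
grasp_force: 0.6
```

```bash
python3 -m jog '[{"x":0,"y":0,"z":0.3,"rx":0,"ry":0,"rz":0,"grip":0},{"x":0,"y":0,"z":0.3,"rx":0,"ry":0,"rz":0,"grip":0},{"x":0,"y":0,"z":0.2,"rx":0,"ry":0,"rz":0,"grip":0},{"x":0,"y":0,"z":0.2,"rx":0,"ry":0,"rz":0,"grip":0}]'
```

```text
time: 5.9
eef_pos: [587.3, -0.2, 93.0]
ee_rot: [-0.015, 1.0, 0.0, -0.0]
ft_force: [-0.4, -0.1, 0.6]
gripper_width: 0.001
grasp_force: 0.6
```

```bash
python3 -m jog '[{"x":0,"y":0,"z":0.1,"rx":0,"ry":0,"rz":0,"grip":0},{"x":0,"y":0,"z":0.1,"rx":0,"ry":0,"rz":0,"grip":0}]'
```

```text
time: 6.1
eef_pos: [587.4, -0.2, 91.2]
ee_rot: [-0.015, 1.0, 0.0, -0.0]
ft_force: [-0.9, -0.4, 1.1]
gripper_width: -0.002
grasp_force: 0.6
```

```bash
python3 -m jog '[{"x":0,"y":0,"z":0.1,"rx":0,"ry":0,"rz":0,"grip":0},{"x":0,"y":0,"z":0.05,"rx":0,"ry":0,"rz":0,"grip":0}]'
```

```text
time: 6.3
eef_pos: [587.1, -0.1, 90.0]
ee_rot: [-0.015, 1.0, -0.0, -0.0]
ft_force: [-2.8, -1.1, 7.2]
gripper_width: 0.0
grasp_force: 3.8
```

```bash
python3 -m jog '[{"x":0,"y":0,"z":0.05,"rx":0,"ry":0,"rz":0,"grip":0},{"x":0,"y":0,"z":0.05,"rx":0,"ry":0,"rz":0,"grip":0}]'
```

```text
time: 6.5
eef_pos: [587.1, -0.1, 89.8]
ee_rot: [-0.015, 1.0, -0.0, -0.0]
ft_force: [-4.8, -0.5, 13.7]
gripper_width: -0.002
grasp_force: 6.9
```

The force rises sharply right at 79 mm tip height, so the cap is on its stop. I'll draw back and check.

```bash
python3 -m jog '[{"x":0,"y":0,"z":-0.3,"rx":0,"ry":0,"rz":0,"grip":0},{"x":0,"y":0,"z":-1,"rx":0,"ry":0,"rz":0,"grip":0},{"x":0,"y":0,"z":-2.5,"rx":0,"ry":0,"rz":0,"grip":0},{"x":0,"y":0,"z":-3,"rx":0,"ry":0,"rz":0,"grip":0},{"x":0,"y":0,"z":-3,"rx":0,"ry":0,"rz":0,"grip":0},{"x":2,"y":0,"z":-3,"rx":0,"ry":0,"rz":0,"grip":0},{"x":0,"y":0,"z":0,"rx":0,"ry":0,"rz":0,"grip":0},{"x":0,"y":0,"z":0,"rx":0,"ry":0,"rz":0,"grip":0}]'; python3 look.py pics/w4.png; python3 - <<'E'
import cv2
from cell import bot
a=bot.grab_frame('scene')[130:290,130:350]; cv2.imwrite('pics/s2.png',cv2.resize(a,None,fx=3.5,fy=3.5,interpolation=2))
E
```

```text
time: 7.3
eef_pos: [567.9, -1.0, 217.8]
ee_rot: [-0.015, 1.0, -0.0, 0.001]
ft_force: [0.5, -0.2, -0.7]
gripper_width: -0.004
grasp_force: 0.0
7.3 [567.90516106  -0.96671086 217.75631355] [[-1.    -0.029  0.002]
 [-0.029  1.    -0.   ]
 [-0.002 -0.    -1.   ]] [ 0.45414109 -0.17447518 -0.66398596]
vial_ajar [310.7 265.1] 0.89 [698.7  76.   10. ]
vial_ajar [176.3  89.8] 0.86 [476.9 -95.2  10. ]
vial_ajar [251.3 101.7] 0.8 [490.8  -8.9  10. ]
vial_ajar [256.6 195.4] 0.55 [6.015e+02 2.000e-01 1.000e+01]
cap_ajar_tab [274.5  85.3] 0.97 [475.4  11.  105. ]
cap_ajar_tab [186.   89.5] 0.84 [479.5 -60.9 105. ]
cap_ajar_tab [258.7 186. ] 0.69 [560.4   0.9 105. ]
cap_ajar_hinge [252.3 231.2] 0.93 [617.5  -3.5  75. ]
cap_ajar_hinge [133.9  85.9] 0.65 [ 472.7 -120.2   75. ]
cap_ajar_hinge [224.9 114.6] 0.61 [502.1 -31.4  75. ]
cap_ajar_hinge [310.9 189.3] 0.27 [571.2  52.5  75. ]
vial_shut1 [311.7 191.2] 0.67 [593.8  67.   10. ]
vial_shut1 [104.9 197.2] 0.62 [ 609.6 -199.7   10. ]
vial_shut1 [199.4 192.7] 0.56 [599.6 -68.9  10. ]
rack [202.9 193.1] 0.59 [603.5 -66.4   0. ]
```

View pics/w4.png

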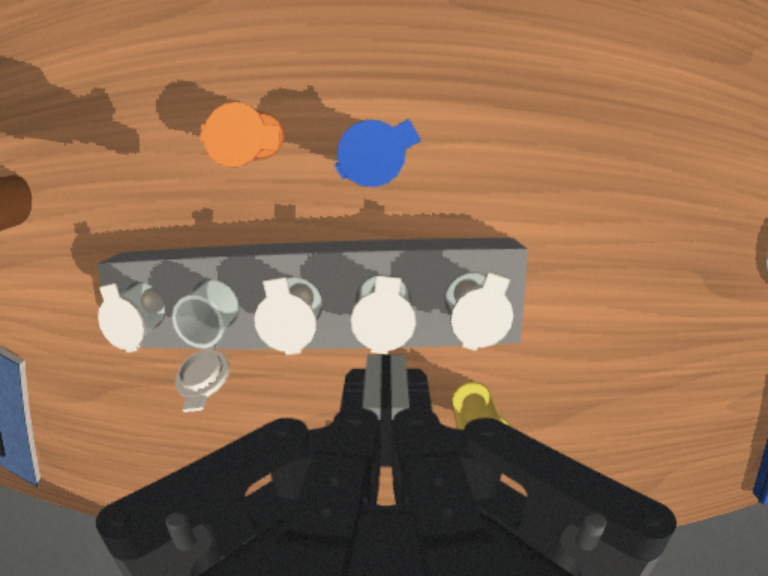

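View pics/s2.png

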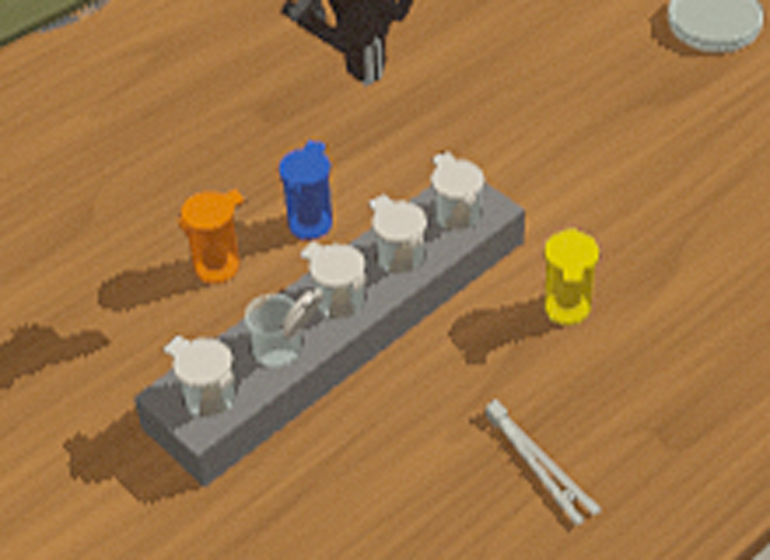

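Both views show the cap lying flat like its neighbours (wrist (383,320), scene crop (400,222)). The rack and the other things haven't moved, the empty vial is still open, and the fingers are well clear.

```bash
python3 -c "
from cell import bot
print(bot.sign_off())"
```

```text
the job is handed in; nothing more can be done
None
```

The half-shut cap is pressed fully shut (last reading about 14 N, against its stop) and the arm has drawn back; the pictures show the rack, other vials and forceps unmoved and the empty vial still open, and the job was handed in at about 7.8 s of the 32 s allowed.

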